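# Load two handle blanks into the sprung V cradle of a stamping fixture

## Robot

A 6-joint arm with a two-finger parallel gripper is mounted at the origin on the work surface. World frame = base frame: x ahead of the robot, y to its left, z up, the work surface at z = 0. Lengths are in mm, angles in rad, forces in N, time in s.
With the tool pointing down it reaches from about 275 to 825 mm from the base axis. Payload 5.2 kg.
Tool frame: the origin (TCP) lies on the centre line of the jaws, within the pads' length; the fingertips stand 8 mm ahead of it and the grasp point (between the pads) lies 11 mm behind it; z points along the fingers, y is the line along which they close (so a half turn about z gives the same grasp; the last joint's range is limited). The gripper opens to 93 mm and grips with 3 to 60 N. Pads are 15 mm wide; open, the fingers measure 128 mm over their backs; the gripper's body (75 mm by 188 mm) begins 65 mm behind the grasp point.
Start: joints at [0.979, 0.259, 1.535, -0, 1.348, -0.203], TCP at [208.472, 508.964, 226.653] pointing down, gripper open.
Joint ranges: [-3.14, 3.14], [-0.91, 2.08], [0.19, 2.58], [-1.22, 4.36], [0.22, 2.71], [-3.12, 3.12]. Speed limits (rad/s): [2.57, 2.57, 3.14, 3.14, 3.14, 3.14].

## Interface

Orientations are given as [roll, pitch, yaw] about the fixed x, y, z axes, in that order (R = Rz(yaw) Ry(pitch) Rx(roll)).
In Python, from bench import robot gives the robot as it stands. The module is installed in compiled form; this text tells all that it offers. Calls block until the motion is done:
- robot.move_ptp(position, orientation): joint-space move of the TCP to a pose.
- robot.move_linear(position, ori=None, speed=150, f_stop=None): straight line of the TCP; ori=None keeps the orientation; speed is the mean speed in mm/s. With f_stop (N) it stops when the force on the tool has changed by that much, and returns True; else False.
- robot.move_j(angles): joint-space move.
- robot.move_gripper(opening): opening from 0.0 (shut) to 1.0 (fully open); the grip force is fixed at half the most; returns when the fingers have stopped.
- robot.sleep(seconds).
- robot.inverse_kinematics(position, orientation): joint angles nearest the present ones, or None.
- robot.get_image(name): name is "scene" or "side" or "wrist"; returns a dict with "img" (400x640x3 uint8, blue, green, red), "fovy" (degrees; the focal length in pixels is half the picture's height over the tangent of half this angle, whatever the lens; pixels are square), "cx", "cy" (the principal point, pixels), "eye" and "orientation" of the camera in the world. Camera axes: x right, y down, z forward; pixel columns grow to the right and rows downward; lengths in mm; the calibration is good to about 2 mm. A picture is of the moment at which its call begins. There is no depth.
A pose or a line that the arm cannot do raises robot.MotionError and nothing moves.
- robot.hand_in(): hands the job in; it is judged then, once.
Readings, each from a call of its own:
- robot.current_t(): time.
- robot.current_qpos(): joint angles.
- robot.current_joint_vel(): joint speeds.
- robot.current_joint_efforts(): joint torques, N m.
- robot.current_tcp_pos(): TCP position.
- robot.current_eef_rot(): TCP orientation.
- robot.current_contact_force(): force on the tool from outside, world axes, zero at the start.
- robot.current_ft_torque(): the same for the moment, N m.
- robot.current_gripper_width(): opening from 0.0 (shut) to 1.0 (fully open).
- robot.current_finger_force(): force on a finger pad.
Only numpy, scipy, OpenCV 4.12 (cv2) and the standard library are available. Lean on these libraries where they do the work, as an engineer would, in place of code of your own. Each camera call takes 0.05 s, during which the arm holds its last target. There are 200 camera calls.

## Task

Take the two beech handle blanks from the leaning rack and lay each in its own lane of the stamping cradle, the long one in the long lane and the short one in the short lane: pressed fully down in both V saddles, held lengthwise between the fixed shoulder and the sprung pad. Push the pad back with the end of the blank, firmly but without ever driving it onto its hard stop, until the other end drops behind the shoulder. Leave the other things on the bench where they stand.

Things in the scene. Friction and masses are not known exactly. Their poses are not given: they have to be found in the camera images.
- long_blank: The longer of the two plain beech handle blanks: smooth cylinder, diameter 24 mm, length 120 mm, about 43 g, both ends flat and alike. Origin: centre of the end face that stands at the foot of the rack at the start; x runs along the cylinder's axis to the other end (up the slope at the start).
- short_blank: The shorter of the two plain beech handle blanks: smooth cylinder, diameter 24 mm, length 96 mm, about 35 g, both ends flat and alike. Origin: centre of the end face that stands at the foot of the rack at the start; x runs along the cylinder's axis to the other end (up the slope at the start).
- long_mid (a point): Middle of the long blank, on its axis, 60 mm from either end.
- short_mid (a point): Middle of the short blank, on its axis, 48 mm from either end.
- rack: Dark wooden leaning rack, fixed; origin on the table under it, x towards the rising side (towards the robot, give or take the yaw), z up. Base board 12 mm thick, x -93 to +83, y +-105 mm. Holds the blanks side by side at y = +50 and -50 mm, either one in either place, rising 35 degrees from horizontal towards +x. A carrying bar runs above them.
- rack_place (a point): The place at rack y = +50 mm: centre of a blank's lower end (the foot), 35 mm above the table; the other place is 100 mm to -y. A blank lies in two V saddles 12 mm thick, centred 12 and 86 mm up from its foot; between them it is free all round (over 40 mm below its axis). A foot board at its lower end stands 5 mm higher than its axis.
- rack_bar (a point): Middle of the rack's carrying bar, 16 mm thick, along y, 181 mm up (rack x = 0), right over the blanks: a tool pointing straight down is blocked; one leaning to rack -x (away from the robot) about 35 degrees, square to the blanks, reaches them below it. Its two 12 mm stays at y = +-98 mm slope to rack x = 68, z = 125 mm, then straight down.
- cradle: Stamping cradle, fixed: aluminium base 235 x 190 x 12 mm, two lanes along x, origin on the table under their middle; x from shoulders to pads (away from the robot, give or take the yaw), z up. Each lane: two steel 90-degree V saddles and a yoke with a square steel shoulder at -x (30 mm wide, top 52 mm up) and a sprung pad at +x. Each yoke is locked up to 6 mm to either side; feel for it.
- long_lane (a point): Middle of the long lane (cradle y = +50 mm), axes as the cradle's: where the axis of a seated blank runs, 50 mm above the table. V saddles 12 mm thick, centred 38 mm to either side along x; free space between them down to 18 mm above the table. Free gap shoulder to pad 115 mm, 5 less than the blank. The middle of a seated blank comes to lie between x = -6 and +6 mm, by the yoke.
- short_lane (a point): Middle of the short lane (cradle y = -50 mm), axes as the cradle's: where the axis of a seated blank runs, 50 mm above the table. V saddles 12 mm thick, centred 31 mm to either side along x; free space between them down to 18 mm above the table. Free gap shoulder to pad 91 mm, 5 less than the blank. The middle of a seated blank comes to lie between x = -6 and +6 mm, by the yoke.
- long_pad (a joint): Sprung black pad at the +x end of the long lane, 28 mm wide, face from 32 to 76 mm above the table. Value (m): how far it is pushed to +x; 0 free, about 0.005 with the blank seated, 0.012 at its hard stop. Pushes back with 1.2 N plus 1.2 N per mm (7 N at 5 mm, 10 N at 7.5 mm, 15.6 N at the stop), and so slides a released blank to the shoulder. Rubs: can hold a blank up; press it down.
- short_pad (a joint): Sprung black pad at the +x end of the short lane, 28 mm wide, face from 32 to 76 mm above the table. Value (m): how far it is pushed to +x; 0 free, about 0.005 with the blank seated, 0.012 at its hard stop. Pushes back with 1.2 N plus 1.2 N per mm (7 N at 5 mm, 10 N at 7.5 mm, 15.6 N at the stop), and so slides a released blank to the shoulder. Rubs: can hold a blank up; press it down.
- spool_cream: Bystander: thread spool, diameter 38, 65 mm high, about between rack and cradle. Origin at its foot.
- spool_navy: Bystander: thread spool, diameter 42, 55 mm high, near the robot. Origin at its foot.
- glue_jar: Bystander: jar, diameter 64, 85 mm high. Origin at its foot.
- mallet: Bystander: small hammer lying flat at the left. Origin at its underside.
- weight: Bystander: steel weight, diameter 60, 40 mm high. Origin at its foot.
- beech_block: Bystander: beech block 100 x 45 x 30 mm. Origin at its underside.
- rivet_cup: Bystander: white bowl, diameter 70, 45 mm high. Origin at its foot.
Not all that is in view belongs to the job. What is shaped like the long_blank but black or yellow is not meant.

How it is judged (in metres and radians):
At the end, for the whole second after the job is handed in: Both blanks rest, released, each in its own lane: axis within 2.5 mm of seated height, 3 mm of the lane line, 0.05 rad of its direction, middle within 11 mm of the lane point lengthwise, and the lane's pad pushed in 3 to 7.5 mm (blank behind the shoulder) (z of long_mid in the frame of long_lane between -0.0025 and 0.0025 m and y of long_mid in the frame of long_lane between -0.003 and 0.003 m and x of long_mid in the frame of long_lane between -0.011 and 0.011 m and angle between the x axis of each of long_blank, short_blank and the x axis of cradle, either way round below 0.05 rad and value of joint long_pad between 0.003 and 0.0075 m and linear speed of each of long_blank, short_blank below 0.02 m/s and contact force between the fingers and long_blank below 0.05 N and z of short_mid in the frame of short_lane between -0.0025 and 0.0025 m and y of short_mid in the frame of short_lane between -0.003 and 0.003 m and x of short_mid in the frame of short_lane between -0.011 and 0.011 m and value of joint short_pad between 0.003 and 0.0075 m and contact force between the fingers and short_blank below 0.05 N); the robot touches nothing.
It fails at once if a bystander was moved by more than 30 mm (distance of any of spool_cream, spool_navy, glue_jar, mallet, weight, beech_block, rivet_cup from where it was at the start of the episode above 0.03 m).
It fails at once if a pad was driven onto its hard stop (pushed in over 11.2 mm) (value of joint any of long_pad, short_pad above 0.0112 m).
It also fails if it takes over 72 s, if anything falls off the work surface, if the arm or the gripper's body presses on something with over 40 N, if the wrist force passes 120 N, or if a joint passes its speed limit or range.

## Working session

There is one attempt and no reset: what is moved stays moved. The work goes in short steps, each a Python script; the robot and the scene stay as the last script left them, time stands still between calls to the robot, and variables do not carry over. Pictures are saved under pics/ and viewed, at most 10 in all, crops included, and the job is handed in when it is done.

```bash
mkdir -p pics; ls; python3 - <<'E'
from bench import robot
import cv2,numpy as np
for n in ["scene","side","wrist"]:
    d=robot.get_image(n); cv2.imwrite(f"pics/{n}0.png",d["img"]); print(n,d["fovy"],d["cx"],d["cy"],d["eye"],np.round(d["orientation"],4).tolist())
print(robot.current_t())
E
```

```text
pics
scene 55.92585847019703 323.09152999714894 197.2723497456861 [1367.38806612  191.59791425 1135.80931599] [-2.4383, 0.0015, 1.7709]
side 42.6978882098235 316.20160235632966 208.45380579932979 [ 454.81108479  935.01558979 1199.5415663 ] [-2.4294, -0.0074, -3.0723]
wrist 70.69237573773249 323.2465534123661 202.52662194413347 [137.49994927 538.38404372 382.5375743 ] [2.8606, 0.002, 1.1812]
0.15
```

View pics/scene0.png

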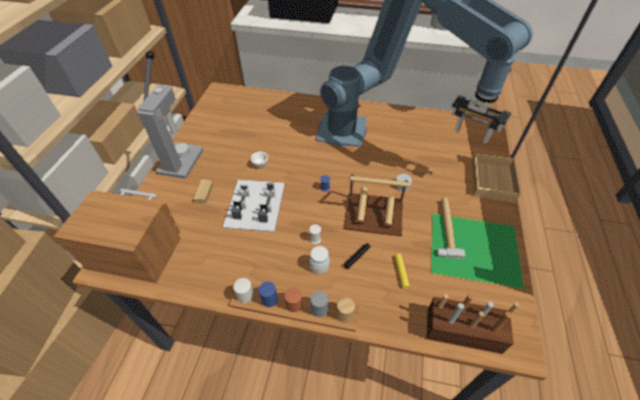

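View pics/side0.png

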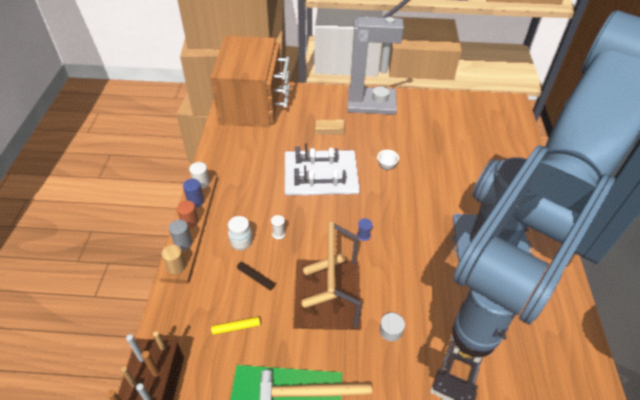

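The scene view shows the cradle plate at (255,205) and the dark rack at (375,212), with blanks at (362,207) and (390,208). In the side view the cradle is at (320,172) and the rack at (328,293). Next I'll locate both roughly, then look from close by.

```bash
cat > h.py <<'E'
import numpy as np, cv2
from scipy.spatial.transform import Rotation as Ro
from bench import robot
class Cam:
    def __init__(s,name):
        d=robot.get_image(name); s.img=d["img"]; s.f=200/np.tan(np.radians(d["fovy"]/2)); s.c=np.array([d["cx"],d["cy"]])
        s.eye=np.array(d["eye"]); s.R=Ro.from_euler("xyz",d["orientation"]).as_matrix()
    def ray(s,uv):
        uv=np.atleast_2d(uv).astype(float); p=(uv-s.c)/s.f
        return np.c_[p,np.ones(len(p))]@s.R.T
    def plane(s,uv,z):
        r=s.ray(uv); return s.eye+r*((z-s.eye[2])/r[:,2])[:,None]
    def px(s,P):
        q=(np.atleast_2d(P)-s.eye)@s.R; return q[:,:2]/q[:,2:]*s.f+s.c
E
python3 - <<'E'
from h import *
for n,cp,rp in (("scene",(255,205),(375,212)),("side",(320,172),(328,293))):
    c=Cam(n)
    print(n,c.plane([cp,rp],12).round())
    hsv=cv2.cvtColor(c.img,cv2.COLOR_BGR2HSV)
    for nm,m,p in (("cradle",(hsv[...,1]<50)&(hsv[...,2]>130),cp),("rack",(hsv[...,2]<110)&(hsv[...,1]>90),rp)):
        m=m.astype(np.uint8); k=np.zeros_like(m); cv2.circle(k,p,55,1,-1); m&=k
        cs,_=cv2.findContours(m,0,1); b=max(cs,key=cv2.contourArea)
        P=c.plane(b[:,0],12)[:,:2].astype(np.float32)
        print(nm,cv2.minAreaRect(P))
E
```

```text
scene [[ 524. -248.   12.]
 [ 467.  208.   12.]]
cradle ((518.1401977539062, -251.94500732421875), (243.02801513671875, 193.96337890625), 6.146406650543213)
rack ((473.14691162109375, 193.29171752929688), (175.80029296875, 220.11219787597656), 2.9977915287017822)
side [[ 516. -246.   12.]
 [ 465.  208.   12.]]
cradle ((514.2349243164062, -256.1557922363281), (233.79603576660156, 213.05323791503906), 6.111748218536377)
rack ((423.4254150390625, 169.2128448486328), (54.09632110595703, 130.38900756835938), 17.630382537841797)
```

```bash
python3 - <<'E'
from h import *
p=robot.current_tcp_pos(); R=Ro.from_euler("xyz",robot.current_eef_rot()); c=Cam("wrist")
print(robot.current_eef_rot(), "cam in tool",R.inv().apply(c.eye-p).round(1),(R.inv().as_matrix()@c.R).round(2).tolist())
def T(a): return [np.pi,0,a]
for yaw in (0,np.pi/2,np.pi,-np.pi/2):
    for P in ([470,205,290],[517,-252,260]):
        q=robot.inverse_kinematics(P,T(yaw)); print(yaw,None if q is None else np.round(q,2))
E
```

```text
[-3.14101111e+00 -1.30032565e-04  2.75279280e+00] cam in tool [  76.8    0.6 -156.6] [[-0.0, -0.96, -0.28], [1.0, -0.0, -0.0], [0.0, -0.28, 0.96]]
0 [ 0.19  0.16  1.51 -0.    1.47  1.76]
0 [-0.65  0.28  1.42 -0.    1.44  0.92]
1.5707963267948966 [ 0.19  0.16  1.51 -0.    1.47  0.19]
1.5707963267948966 [-0.65  0.28  1.42  0.    1.44 -0.65]
3.141592653589793 [ 0.19  0.16  1.51  0.    1.47 -1.38]
3.141592653589793 [-0.65  0.28  1.42  0.    1.44 -2.22]
-1.5707963267948966 [ 0.19  0.16  1.51  0.    1.47 -2.95]
-1.5707963267948966 [-0.65  0.28  1.42 -0.    1.44  2.49]
```

```bash
python3 - <<'E'
from h import *
import pickle
out=[]
for nm,P,o in (("cradle",[517,-252,230],[np.pi,0,.1]),("rackv",[470,205,290],[np.pi,0,0.05]),("rackl",[570,205,230],[np.pi,.61,.05])):
    if nm=="cradle": robot.move_linear([208,509,300])
    else: 
        if nm=="rackv": robot.move_linear([517,-252,320])
    robot.move_ptp(P,o); c=Cam("wrist"); cv2.imwrite(f"pics/{nm}.png",c.img); out.append(c)
pickle.dump(out,open("cams.pkl","wb")); print(robot.current_t(),robot.current_contact_force())
a=cv2.imread("pics/cradle.png");b=cv2.imread("pics/rackv.png")
E
```

```text
7.175 [-0.30098166  0.70583143  1.53017402]
```

View pics/cradle.png

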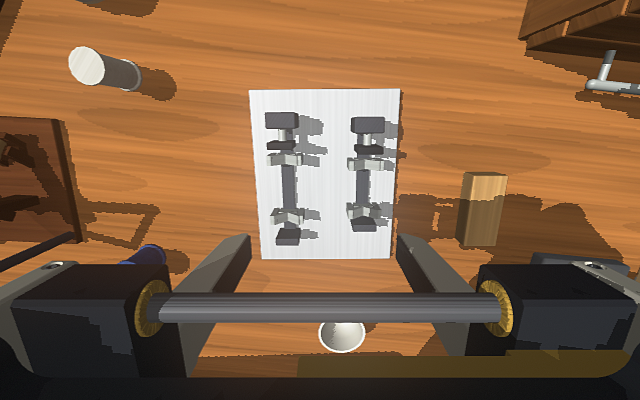

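View pics/rackv.png

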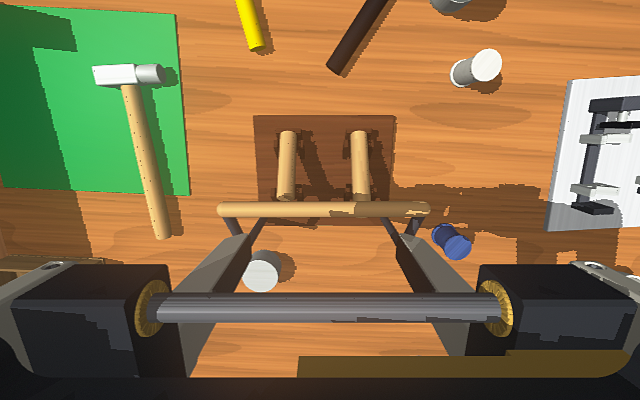

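View pics/rackl.png

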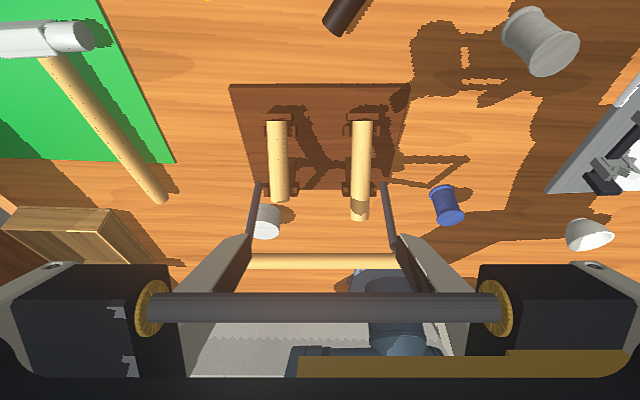

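The cradle corners are at about (249,90), (401,89), (391,259) and (261,259), and the long lane is on the left. In the leaned view the long blank is on the right, foot (362,121) and top (360,218). The short one is on the left, foot (277,121) and top (280,200).

```bash
python3 - <<'E'
from h import *
import pickle
cc,cv,cl=pickle.load(open("cams.pkl","rb"))
def comp(m,p):
    n,l,s,_=cv2.connectedComponentsWithStats(m.astype(np.uint8)); k=(l==l[p[1],p[0]]); print("area",k.sum(), m[p[1],p[0]]); return k.astype(np.uint8)
h=cv2.cvtColor(cc.img,cv2.COLOR_BGR2HSV)
k=comp((h[...,1]<40)&(h[...,2]>130),(320,180))
b=max(cv2.findContours(k,0,1)[0],key=cv2.contourArea)
hull=cv2.convexHull(b); q=cv2.approxPolyDP(hull,6,True)[:,0]; print(q.tolist())
P=cc.plane(hull[:,0],12)[:,:2].astype(np.float32); print("cradle",cv2.minAreaRect(P)); Q=cc.plane(q,12); print(Q.round(1).tolist())
# steel pads/shoulders dark in cradle
d=((h[...,2]<95)&(h[...,1]<90)).astype(np.uint8); d[:, :255]=0; d[:,400:]=0; d[:100]=0; d[255:]=0
n,l,s,ce=cv2.connectedComponentsWithStats(d); print([ (x[:5].tolist()) for x in s[1:] if x[4]>60])
# blanks
h=cv2.cvtColor(cl.img,cv2.COLOR_BGR2HSV)
for nm,p,L in (("long",(361,170),120),("short",(279,160),96)):
    k=comp((h[...,2]>170)&(h[...,0]>12)&(h[...,0]<28)&(h[...,1]>60)&(h[...,1]<150),p)
    ys,xs=np.nonzero(k); r=np.arange(ys.min(),ys.max()+1); mid=np.array([xs[ys==y].mean() for y in r]); w=np.array([(ys==y).sum() for y in r])
    g=slice(8,-20); f=np.polyfit(r[g],mid[g],1); print(nm,r[0],r[-1],"w",w[[5,len(w)//2,-15]],f)
    for z,y in ((44.8,r[0]),(44.8+L*np.sin(np.radians(35)),r[-1])):
        print("  rim",cl.plane([[np.polyval(f,y),y]],z).round(1))
base=(h[...,2]<130)&(h[...,1]>100)&(h[...,0]<15)
q=[(229,84),(410,83)]; print("rack far edge",cl.plane(q,12).round(1))
E
```

```text
area 18957 True
[[398, 88], [389, 257], [261, 258], [249, 90]]
cradle ((517.989990234375, -252.86795043945312), (232.42591857910156, 188.1005859375), 6.178454875946045)
[[643.2, -331.3, 12.0], [414.1, -358.2, 12.0], [393.7, -171.7, 12.0], [622.4, -147.8, 12.0]]
[[266, 112, 33, 22, 133], [351, 117, 34, 19, 153], [267, 140, 29, 11, 258], [354, 144, 30, 14, 286], [351, 216, 25, 16, 186], [276, 227, 25, 18, 268], [396, 235, 4, 20, 67]]
area 1644 True
long 121 221 w [19 18  8] [-2.86419492e-02  3.64835880e+02]
  rim [[539.1 160.7  44.8]]
  rim [[443.4 155.4 113.6]]
area 1330 True
short 121 202 w [18 16 16] [4.69156044e-02 2.68530876e+02]
  rim [[534.4 258.   44.8]]
  rim [[458.8 254.   99.9]]
rack far edge [[557.6 309.9  12. ]
 [568.4 107.8  12. ]]
```

```bash
cat >> h.py <<'E'
RY=.051; U=np.array([-np.cos(RY),-np.sin(RY),0]); S,C=np.sin(np.radians(35)),np.cos(np.radians(35))
A=U*C+[0,0,S]; N=-U*S+[0,0,C]; ORI=[np.pi,np.radians(35),RY]
FOOT=dict(long=np.array([532.5,159.7,35]),short=np.array([528,258.3,35]))
CY=.1078; CX=np.array([np.cos(CY),np.sin(CY),0]); CYv=np.array([-np.sin(CY),np.cos(CY),0]); CC=np.array([518,-252.9,0]); CORI=[np.pi,0,CY]
HALF=dict(long=60,short=48); LY=dict(long=50,short=-50)
def rack(n,along,up): return FOOT[n]+A*along+N*(up-11)      # TCP with grasp point at (along, up) from foot axis
def lane(n,mid,z,dy=0): return CC+CX*(mid+HALF[n]-49)+CYv*(LY[n]+dy)+[0,0,z-11]  # TCP for blank mid x, axis height z
def st(s=""): print(s,"t",round(robot.current_t(),2),"F",np.round(robot.current_contact_force(),1),"w",round(robot.current_gripper_width()*93,1),"ff",np.round(robot.current_finger_force(),1),"p",np.round(robot.current_tcp_pos(),1))
def pick(n):
    robot.move_ptp(rack(n,49,120),ORI); robot.move_gripper(.45)
    print(robot.move_linear(rack(n,49,0),speed=100,f_stop=8)); st("at")
    robot.move_gripper(0); st("grip")
    robot.move_linear(rack(n,49,26),speed=80); robot.move_linear(rack(n,15,110),speed=150); st("lift")
E
python3 - <<'E'
from h import *
pick("long")
cv2.imwrite("pics/g1.png",Cam("wrist").img)
E
```

```text
False
at t 9.93 F [-0.1  0.2 -0.2] w 41.6 ff 0.0 p [486.8 157.3  54.5]
grip t 10.38 F [ 1.8 -7.5  2.1] w 23.0 ff 30.0 p [486.8 155.3  54.5]
lift t 11.61 F [ 0.7  0.1 -0.5] w 23.5 ff 30.0 p [576.  162.  123.9]
```

View pics/g1.png

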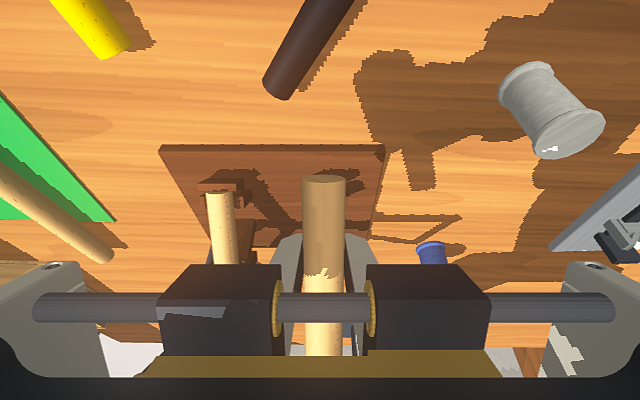

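The blank is held and aligned, with its foot end rim at about (323,177). I'll check its offset in the grip, then go over the lane and feel for the pad.

```bash
cat >> h.py <<'E'
def footx(row,col=323,up=12):
    p=np.array(robot.current_tcp_pos()); R=Ro.from_euler("xyz",robot.current_eef_rot()); c=Cam("wrist")
    e=R.inv().apply(c.eye-p); r=R.inv().apply(c.ray([[col,row]])[0]); k=(-11-up-e[2])/r[2]; return (e+k*r).round(1)
def feel(n,dx=0):
    robot.move_linear(lane(n,-14+dx,68),speed=80); st("low")
    hit=robot.move_linear(lane(n,14+dx,68),speed=12,f_stop=3.5); st("touch %s"%hit)
E
python3 - <<'E'
from h import *
print("foot in tool",footx(177))
robot.move_ptp(lane("long",-14,150)+[0,0,0],CORI); st("over")
feel("long")
print("mid x if no slip", (np.array(robot.current_tcp_pos())-CC)@CX-11, (np.array(robot.current_tcp_pos())-CC)@CYv)
cv2.imwrite("pics/t1.png",Cam("wrist").img)
E
```

```text
foot in tool [ 52.6  -0.5 -23. ]
over t 13.1 F [-0.1  0.5 -0.6] w 23.3 ff 30.0 p [ 510.2 -202.9  139. ]
low t 14.28 F [-0.6 -0.4 -0.5] w 23.1 ff 30.0 p [ 510.  -203.8   57.5]
touch True t 15.08 F [-2.2 -0.2  1.3] w 22.8 ff 30.0 p [ 512.7 -202.9   56.3]
mid x if no slip -10.856842730163924 50.28311515046795
```

View pics/t1.png

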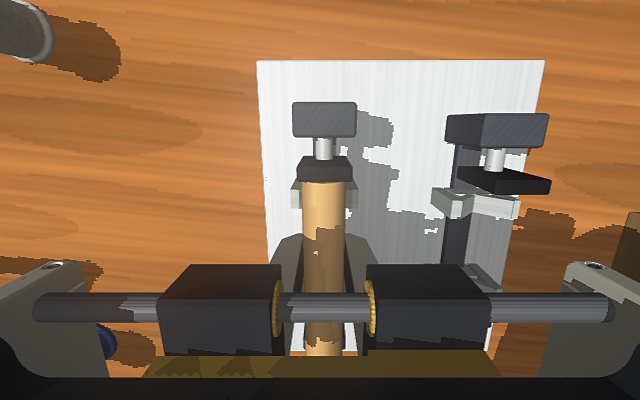

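The blank's end meets the pad (face near row 180) and is centred on it within about 1 mm. Next: push, descend, release, press.

```bash
cat >> h.py <<'E'
def push(n):
    p=np.array(robot.current_tcp_pos())
    for i in range(9):
        F=-np.array(robot.current_contact_force())@CX; d=(np.array(robot.current_tcp_pos())-p)@CX
        print("  d %.1f F %.1f"%(d,F))
        if F>9 or d>6.3: break
        robot.move_linear(p+CX*(.9*(i+1)),speed=10,f_stop=5)
    st("pushed")
E
python3 - <<'E'
from h import *
push("long")
E
```

```text
d 0.0 F 2.1
  d 0.5 F 2.7
  d 1.5 F 4.5
  d 2.4 F 5.7
  d 3.1 F 5.5
  d 3.7 F 6.3
  d 4.4 F 7.0
  d 5.0 F 7.9
  d 5.7 F 8.8
pushed t 17.38 F [-9.6 -2.   2.6] w 23.2 ff 30.0 p [ 518.7 -201.8   55.7]
```

```bash
python3 - <<'E'
from h import *
p=np.array([512.7,-202.9,0])+CX*8.1
for z in (51,46,42,40):
    hit=robot.move_linear([p[0],p[1],z],speed=25,f_stop=12); st(str(hit))
    if hit: break
cv2.imwrite("pics/d1.png",Cam("wrist").img)
E
```

```text
False t 17.74 F [-9.2 -1.7  3.8] w 23.2 ff 30.0 p [ 519.1 -201.7   50.7]
False t 18.09 F [-7.3 -2.5  4.2] w 23.3 ff 30.0 p [ 519.7 -202.1   46. ]
False t 18.4 F [-6.2 -1.7  6.8] w 23.5 ff 30.0 p [ 520.6 -202.4   42.7]
False t 18.65 F [-6.1 -0.4  8.3] w 23.2 ff 30.0 p [ 521.1 -202.4   41.1]
```

```bash
cat >> h.py <<'E'
def release_press(n,mid):
    robot.move_gripper(.45); st("rel")
    p=np.array(robot.current_tcp_pos()); robot.move_linear(p+[0,0,45],speed=120); robot.move_gripper(0)
    for dx in (30,-25,0):
        q=CC+CX*(mid+dx)+CYv*LY[n]
        robot.move_linear(q+[0,0,78],speed=120)
        hit=robot.move_linear(q+[0,0,62],speed=30,f_stop=13); st("press %d %s"%(dx,hit))
        robot.move_linear(q+[0,0,80],speed=120)
E
python3 - <<'E'
from h import *
release_press("long",-5)
p=np.array(robot.current_tcp_pos()); robot.move_linear(p+[0,0,60],speed=150)
robot.move_ptp(lane("long",-40,190),CORI)
cv2.imwrite("pics/s1.png",Cam("wrist").img); st()
E
```

```text
rel t 19.25 F [ 1.1 -0.2 -0. ] w 41.5 ff 0.0 p [ 520.9 -202.    39.9]
press 30 True t 21.27 F [-1.9  1.8  6.4] w 0.5 ff 2.9 p [ 538.3 -200.7   70. ]
press -25 True t 22.52 F [-1.6  0.5  7.2] w 1.1 ff 3.6 p [ 483.7 -206.6   69.9]
press 0 True t 23.51 F [-0.8  1.1  8. ] w 0.6 ff 3.5 p [ 507.5 -203.9   70. ]
 t 24.66 F [0.  1.  0.2] w 0.6 ff 0.0 p [ 483.3 -206.1  178. ]
```

View pics/s1.png

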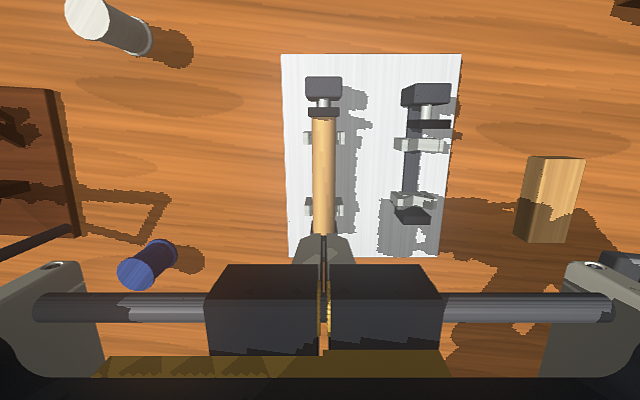

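The long blank lies between its pad and shoulder, and its top reads 62 mm at all three press points, so it is seated. Now the short one.

```bash
sed -i 's/short=np.array(\[528,258.3,35\])/short=np.array([530.8,256.8,33.2])/' h.py; python3 - <<'E'
from h import *
robot.move_ptp([500,60,260],[np.pi,.3,.05])
FOOT["short"]=FOOT["short"]+[0,0,1.8]
pick("short")
c=Cam("wrist"); cv2.imwrite("pics/g2.png",c.img)
h=cv2.cvtColor(c.img,cv2.COLOR_BGR2HSV); col=h[120:260,323]; print([(120+i,)+tuple(map(int,x)) for i,x in enumerate(col)][20:110:4])
E
```

```text
False
at t 28.85 F [ 0.5 -0.2  0.2] w 41.5 ff 0.0 p [485.1 254.5  54.5]
grip t 29.3 F [0.7 3.2 1.8] w 23.3 ff 30.0 p [484.7 255.   54.3]
lift t 30.52 F [ 0.2 -0.8  0. ] w 23.3 ff 30.0 p [574.4 259.  123.9]
[(140, 15, 159, 242), (144, 15, 157, 242), (148, 12, 166, 109), (152, 12, 157, 120), (156, 12, 158, 158), (160, 12, 164, 157), (164, 12, 159, 154), (168, 12, 160, 153), (172, 12, 158, 97), (176, 12, 158, 100), (180, 15, 131, 140), (184, 15, 129, 142), (188, 17, 128, 202), (192, 16, 128, 196), (196, 17, 126, 194), (200, 16, 127, 195), (204, 17, 126, 195), (208, 16, 126, 195), (212, 16, 126, 194), (216, 16, 125, 194), (220, 16, 128, 194), (224, 17, 127, 193), (228, 16, 126, 192)]
```

View pics/g2.png

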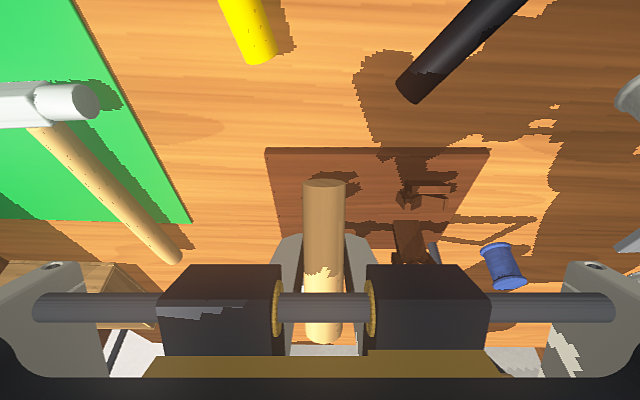

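The short blank is held straight, with its foot end rim at about row 187, close to nominal. Now to the short lane.

```bash
python3 - <<'E'
from h import *
print("foot",footx(187))
robot.move_ptp([500,100,260],[np.pi,.3,.05])
robot.move_ptp(lane("short",-14,150),CORI); st("over")
feel("short"); p0=np.array(robot.current_tcp_pos()); print("mid",(p0-CC)@CX+1)
if -10<(p0-CC)@CX+1<8: push("short")
cv2.imwrite("pics/t2.png",Cam("wrist").img)
E
```

```text
foot [ 47.6  -0.5 -23. ]
over t 33.08 F [-0.2  0.3 -0.8] w 23.4 ff 30.0 p [ 509.2 -303.2  139. ]
low t 34.26 F [ 0.4 -0.1 -0.2] w 23.3 ff 30.0 p [ 508.9 -304.6   57.6]
touch True t 35.52 F [-3.3 -0.9  1.1] w 23.4 ff 30.0 p [ 521.  -302.7   56.3]
mid -1.3744629203139143
  d 0.0 F 3.4
  d 0.4 F 3.1
  d 1.4 F 4.8
  d 2.2 F 5.6
  d 2.8 F 6.4
  d 3.5 F 6.4
  d 4.2 F 8.3
  d 4.8 F 8.6
  d 5.4 F 9.4
pushed t 37.52 F [-9.2 -1.9  2.8] w 23.0 ff 30.0 p [ 526.4 -301.9   56. ]
```

```bash
python3 - <<'E'
from h import *
p=np.array([521.0,-302.7,0])+CX*7.7
for z in (51,46,42,40):
    hit=robot.move_linear([p[0],p[1],z],speed=25,f_stop=12); st(str(hit))
    if hit: break
z=robot.current_tcp_pos()[2]
if z<43: 
    release_press("short",2)
    robot.move_linear(np.array(robot.current_tcp_pos())+[0,0,60]); robot.move_ptp(lane("short",-50,200),CORI)
    cv2.imwrite("pics/s2.png",Cam("wrist").img); st()
E
```

```text
False t 37.94 F [-8.8 -1.2  5.1] w 22.9 ff 30.0 p [ 527.1 -301.8   50.8]
False t 38.29 F [-7.5 -1.5  3.7] w 23.3 ff 30.0 p [ 527.6 -302.1   46. ]
False t 38.6 F [-6.  -1.1  7.6] w 23.2 ff 30.0 p [ 528.5 -302.4   43. ]
False t 38.85 F [-5.7 -0.7 10. ] w 23.0 ff 30.0 p [ 528.9 -302.4   41.4]
rel t 39.4 F [-0.4 -0.2  0.4] w 41.7 ff 0.0 p [ 528.8 -301.8   39.8]
press 30 True t 41.5 F [-0.4  1.5  5.3] w 0.2 ff 2.6 p [ 555.9 -299.    70. ]
press -25 True t 42.74 F [-0.8  0.2  6.7] w 0.6 ff 3.2 p [ 501.3 -305.4   70. ]
press 0 True t 43.73 F [-0.7  0.2  6. ] w 0.8 ff 3.2 p [ 525.2 -302.7   70. ]
 t 44.98 F [-0.4 -0.7  0. ] w 0.5 ff 0.0 p [ 472.3 -307.7  187.7]
```

View pics/s2.png

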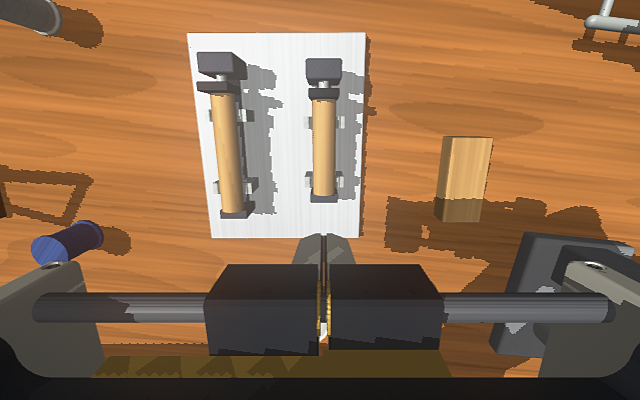

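Both blanks sit in their saddles: the long one at (228,155) and the short one at (323,148). Each has its shoulder visible behind the near end (rows 212 and 197) and its pad pushed back at the far end.

```bash
python3 -c "
from bench import robot
robot.sleep(.3); print(robot.hand_in())"
```

```text
the job is handed in; nothing more can be done
None
```

Both blanks are seated in their own lanes, held between shoulder and pad, and released. I handed the job in at about 45 s of the 72 s limit, but the hand-in gave no verdict.

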